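# Bolt the parts chest shut past its safety catch

### The job

Bolt the red steel parts chest shut: press the long spring catch bar down with one fingertip and, keeping it held down all the way, push the bolt's upright tab with the other fingertip until the bolt is fully home in the keeper on the other leaf. Then let the catch spring right back up, so that it locks the bolt. It is all pushing, with nothing to grip or lift: leave the loose parts on the chest and the bin beside it where they are.

Things in the scene. Friction and masses are not known exactly. Their poses are not given: they have to be found in the camera images.
- chest: Red steel parts chest, fixed, 260 (x) x 400 (y) x 80 mm high; two closed top leaves. Origin: centre of underside; z up, x to its back, y to the robot's left when not turned. On top the bolt runs along chest y at x = +30 mm and shoots towards +y; the catch bar lies parallel at x = -30 mm. Fixed straps and plates reach at most 103 mm above the bench.
- catch_top (a point): Centre of the top face of the spring catch bar: a flat steel bar 110 mm long (chest y), 26 mm wide (chest x), 6 mm thick, over two springs; its top is 122 mm above the bench when up. The point moves down with the bar. A fingertip may slide along the bar while pressing it.
- catch (a joint): How far the catch bar is pressed straight down, m: 0 up, 0.010 at its lower stop. Spring: about 4.5 N to start, 7.5 N at the stop. Its tooth blocks the bolt unless pressed at least 0.006. Let go, it springs up wherever no lug of the bolt is over the tooth; with the bolt home it comes fully up and locks it.
- tab_back (a point): Centre of the pushing face (towards chest -y) of the bolt's upright thumb tab, 125 mm above the bench. The tab is 26 mm wide (chest x), 10 mm thick (chest y), and its top is 142 mm above the bench. It lies 60 mm (chest x) from the catch bar's centre line and moves with the bolt.
- bolt (a joint): Travel of the bolt along chest +y, m: 0 drawn back, 0.045 fully home (end stop). Starts at 0 to 0.005; with the catch up it goes no further than about 0.007. About 2.5 N of friction; it stays where it is left. The catch can come up and lock it once it is past 0.041.
- collar: Loose steel ring, 52 mm across, 22 mm high, standing on the chest's other leaf. Origin at the centre of its underside. Not part of the work.
- fitting: Loose round brass pipe fitting, 44 mm across, 30 mm high, standing on the chest's other leaf. Origin at the centre of its underside. Not part of the work.
- bracket: Loose dark steel angle bracket, 36 x 60 mm, 27 mm high, lying on the chest behind the bolt. Origin at the centre of its underside. Not part of the work.
- parts_bin: Blue plastic bin of steel parts, 200 x 120 x 70 mm, on the bench to the right of the chest. Origin at the centre of its underside. Not part of the work.

How it is judged (in metres and radians):
On the way, in this order (a step that is already met when the one before it is completed fails the run):
1. a fingertip presses the catch down while the bolt is still drawn back (value of joint catch above 0.0055 m and contact force between the fingers and catch above 1 N and value of joint bolt below 0.009 m), for 0.1 s.
2. the bolt is on its way, pushed by a finger with the catch held down by a finger (value of joint catch above 0.0055 m and contact force between the fingers and catch above 1 N and contact force between the fingers and bolt above 0.5 N and value of joint bolt above 0.012 m), for 0.05 s.
3. the bolt is home and the catch has sprung up (value of joint bolt above 0.039 m and value of joint catch below 0.002 m), for 0.1 s.
At the end, for the whole second after the job is handed in: the bolt is home (at least 39 mm of its 45 mm travel) and the catch bar is fully up again (pressed less than 2 mm) (all of step 3); the robot touches nothing.
It fails at once if the catch is let up while the bolt is half way (value of joint bolt between 0.013 and 0.035 m and value of joint catch below 0.004 m).
It fails at once if a loose part or the bin is moved, lifted or carried (more than 15 mm) (distance of any of collar, fitting, bracket, parts_bin from where it was at the start of the episode above 0.015 m).
It also fails if it takes over 45 s, if anything falls off the work surface, if the arm or the gripper's body presses on something with over 40 N, if the wrist force passes 120 N, or if a joint passes its speed limit or range.

### The arm

A 6-joint arm with a two-finger parallel gripper is mounted at the origin on the work surface. World frame = base frame: x ahead of the robot, y to its left, z up, the work surface at z = 0. Lengths are in m, angles in degrees, forces in N, time in s.
With the tool pointing down it reaches from about 0.425 to 0.95 m from the base axis. Payload 3.5 kg.
Tool frame: the origin (TCP) lies midway between the tips of the shut fingers; the grasp point (between the pads) lies 19 mm behind it; z points along the fingers, y is the direction in which the jaws open and shut (so a half turn about z gives the same grasp; the last joint's range is limited). The gripper opens to 85 mm and grips with 20 to 120 N. Pads are 22 mm wide; open, the fingers measure 114 mm over their backs; the gripper's body (76 mm by 85 mm) begins 54 mm behind the grasp point. The pads swing forward as they close: fully open they stand 13 mm farther back than shut.
Start: joints at [-72.021, 16.404, 90.338, -0, 73.258, -8.594], TCP at [0.302, -0.604, 0.231] pointing down, gripper open.
Joint ranges: [-158.93, 158.93], [-51.34, 127.21], [12.03, 142.37], [-87.48, 267.48], [13.55, 161.25], [-162.69, 162.69]. Speed limits (degrees/s): [159.86, 159.86, 180, 180, 180, 180].

### API

Orientations are given as [roll, pitch, yaw] about the fixed x, y, z axes, in that order (R = Rz(yaw) Ry(pitch) Rx(roll)).
In Python, from station import bot gives the robot as it stands. Calls block until the motion is done:
- bot.move_ptp(position, orientation): joint-space move of the TCP to a pose.
- bot.movel(position, attitude=None, max_speed=0.15, threshold=None): straight line of the TCP; attitude=None keeps the orientation; max_speed is the mean speed in m/s. With threshold (N) it stops when the force on the tool has changed by that much, and returns True; else False.
- bot.goto_joints(angles): joint-space move.
- bot.gripper_to(opening, force=None): finger opening in m; force is the grip in N (None keeps the last); returns when the fingers have stopped.
- bot.pause(seconds).
- bot.ik(position, orientation): joint angles nearest the present ones, or None.
- bot.state(): the state.
- bot.get_image(name): name is "scene" or "side" or "wrist"; returns a dict with "pixels" (480x640x3 uint8, red, green, blue), "z_map" (480x640 float32, m along the optical axis (not along the pixel's ray), 0 where there is no reading), "fx", "fy", "cx", "cy" (pixels), "extrinsics" (4x4, takes a point from world to camera coordinates). Camera axes: x right, y down, z forward; pixel columns grow to the right and rows downward; lengths in m; the calibration is good to about 2 mm. A picture is of the moment at which its call begins.
A pose or a line that the arm cannot do raises bot.MotionError and nothing moves.
- bot.job_done(): hands the job in, once; it reports no verdict.
The state is a dict: "time": time; "qpos": joint angles; "dq": joint speeds; "joint_efforts": joint torques, N m; "position": TCP position; "eef_rot": TCP orientation; "contact_force": force on the tool from outside, world axes, zero at the start; "torque": the same for the moment, N m; "finger_gap": finger opening in m.
Only numpy, scipy, OpenCV 4.12 (cv2) and the standard library are available. Lean on these libraries where they do the work, as an engineer would, in place of code of your own. Each camera call takes 0.05 s, during which the arm holds its last target. There are 200 camera calls.

## Working session

There is one attempt and no reset: what is moved stays moved. The work goes in short steps, each a Python script; the robot and the scene stay as the last script left them, time stands still between calls to the robot, and variables do not carry over. Pictures are saved under pics/ and viewed, about 8 in all and at most 12, crops included, and the job is handed in when it is done.

```bash
mkdir -p pics
cat > h.py <<'E'
import numpy as np, cv2
from station import bot
def grab(n,tag):
    d=bot.get_image(n); cv2.imwrite(f'pics/{tag}.png',d['pixels'][:,:,::-1])
    np.savez(f'pics/{tag}.npz',**d); return d
def pts(d):
    z=d['z_map']; v,u=np.mgrid[:z.shape[0],:z.shape[1]]
    p=np.stack([(u-d['cx'])/d['fx']*z,(v-d['cy'])/d['fy']*z,z],-1)
    T=np.linalg.inv(d['extrinsics']); w=p@T[:3,:3].T+T[:3,3]; w[z==0]=np.nan
    return w
E
python3 - <<'E'
from h import *
for n in('scene','side'):
    d=grab(n,n+'0'); print(n,np.linalg.inv(d['extrinsics'])[:3,3],d['fx'])
print(bot.state())
E
```

```text
scene [1.16155268 0.39152442 0.82882503] 577.2044356055467
side [0.26516218 0.58277599 0.57564739] 474.61389104941424
{'time': 0.1, 'qpos': array([-7.20205971e+01,  1.64523790e+01,  9.04130910e+01,  9.81757256e-04,
        7.32598825e+01, -8.59528494e+00]), 'dq': array([-0.00303916, -0.06645082, -0.24783986,  0.09627863,  0.03443368,
        0.01690784]), 'joint_efforts': array([-7.25543650e-04, -4.07297230e+01, -2.93700171e+01, -1.81828841e-04,
        3.42165942e-03, -1.07033188e-05]), 'position': array([ 0.30180732, -0.60311067,  0.23005135]), 'eef_rot': array([-1.79876196e+02, -1.96633809e-02,  2.65743827e+01]), 'contact_force': array([ 0.01281448,  0.05425779, -0.14233581]), 'torque': array([ 0.03160993,  0.01195432, -0.00852031]), 'finger_gap': 0.08517252089449553}
```

View pics/scene0.png

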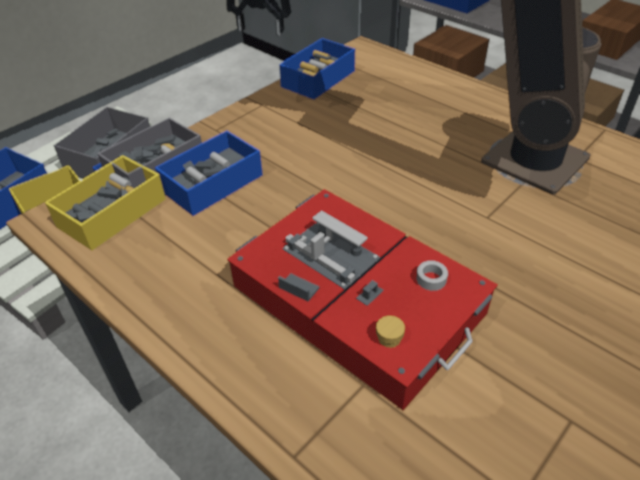

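View pics/side0.png

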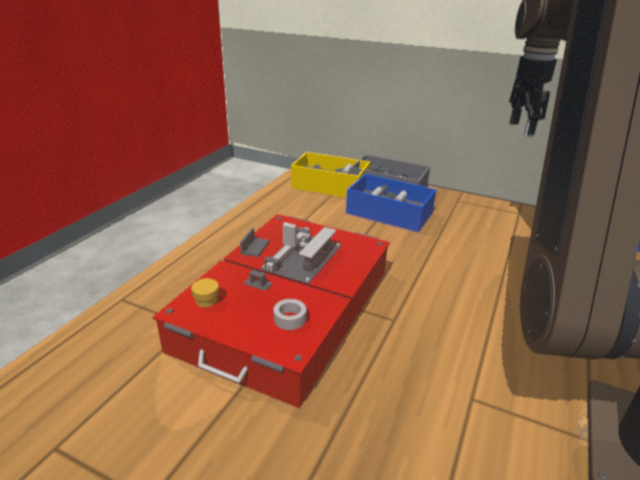

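The scene view shows the catch bar around (340,230), the tab around (316,245) and the keeper around (370,292). Next I'll measure them with the depth data.

Run:
```python
from h import *
im=cv2.imread('pics/scene0.png'); im2=cv2.imread('pics/side0.png')
a=cv2.resize(im[190:310,260:400],None,fx=5,fy=5,interpolation=2)[:,:700]; b=cv2.resize(im2[205:305,225:345],None,fx=5,fy=5,interpolation=2)
cv2.imwrite('pics/c1.png',a);cv2.imwrite('pics/c2.png',b)
for t in('scene0','side0'):
    d=np.load(f'pics/{t}.npz'); w=pts(d); r=d['pixels'].astype(int)
    red=(r[...,0]>110)&(r[...,1]<60)&(abs(w[...,2]-.08)<.006)&(w[...,0]<1)
    p=w[red][:,:2].astype(np.float32); c=cv2.minAreaRect(p); print(t,'lid',c,'z',np.median(w[red][:,2]))
    th=np.radians(c[2]); 
    cen=np.array(c[0]); yaw=((c[2]+45)%90)-45; e=np.radians(yaw); R=np.array([[np.cos(e),-np.sin(e)],[np.sin(e),np.cos(e)]])
    q=(w[...,:2]-cen)@R; print('yaw',yaw)
    ins=(abs(q[...,0])<.12)&(abs(q[...,1])<.19)
    for lo,hi in((.117,.127),(.128,.15)):
        m=ins&(w[...,2]>lo)&(w[...,2]<hi)
        n,l,s,_=cv2.connectedComponentsWithStats(m.astype(np.uint8))
        for i in range(1,n):
            if s[i,4]>8:
                k=l==i; print(lo,s[i],'chest',np.percentile(q[k],[2,50,98],axis=0).round(4).tolist(),'z',np.percentile(w[k][:,2],[5,50,95]).round(4), 'rect',cv2.minAreaRect(w[k][:,:2].astype(np.float32)))
```

```text
scene0 lid ((0.6169171333312988, -0.036428168416023254), (0.2660951018333435, 0.40005967020988464), 0.36760640144348145) z 0.07921101842447931
yaw 0.36760640144348145
0.117 [313 211  54  35 650] chest [[-0.0432, -0.1245], [-0.0295, -0.0688], [-0.0176, -0.0183]] z [0.1184 0.1209 0.1232] rect ((0.5868648886680603, -0.10918367654085159), (0.02837875857949257, 0.11126766353845596), 0.08880140632390976)
0.117 [311 241  13  11  57] chest [[0.0193, -0.0746], [0.0324, -0.0669], [0.0423, -0.0648]] z [0.1177 0.1217 0.1264] rect ((0.6483291387557983, -0.10324501991271973), (0.009517155587673187, 0.024699043482542038), 70.69493103027344)
0.128 [311 232  13  16 123] chest [[0.0172, -0.0751], [0.0304, -0.0678], [0.0425, -0.0653]] z [0.1291 0.1388 0.1425] rect ((0.6469353437423706, -0.10637813806533813), (0.02681831456720829, 0.011370740830898285), 6.405556678771973)
side0 lid ((0.614879846572876, -0.03617975115776062), (0.2651554346084595, 0.4008718729019165), 0.39954185485839844) z 0.07866407948801857
yaw 0.39954185485839844
0.117 [299 228  37  30 456] chest [[-0.0415, -0.1239], [-0.0302, -0.065], [-0.0167, -0.0181]] z [0.1181 0.1204 0.1217] rect ((0.5864130258560181, -0.10892032086849213), (0.026521733030676842, 0.11110628396272659), 0.3186520040035248)
0.117 [283 231  14   8  65] chest [[0.0181, -0.0771], [0.0292, -0.0671], [0.0423, -0.0647]] z [0.1177 0.1218 0.1267] rect ((0.6446496844291687, -0.10339364409446716), (0.025496210902929306, 0.01199090015143156), 21.361351013183594)
0.128 [283 223  14  10 107] chest [[0.0185, -0.0759], [0.0291, -0.0678], [0.043, -0.065]] z [0.1289 0.1368 0.1411] rect ((0.6461274027824402, -0.10722391307353973), (0.015092644840478897, 0.025631681084632874), 83.13579559326172)
```

View pics/c1.png

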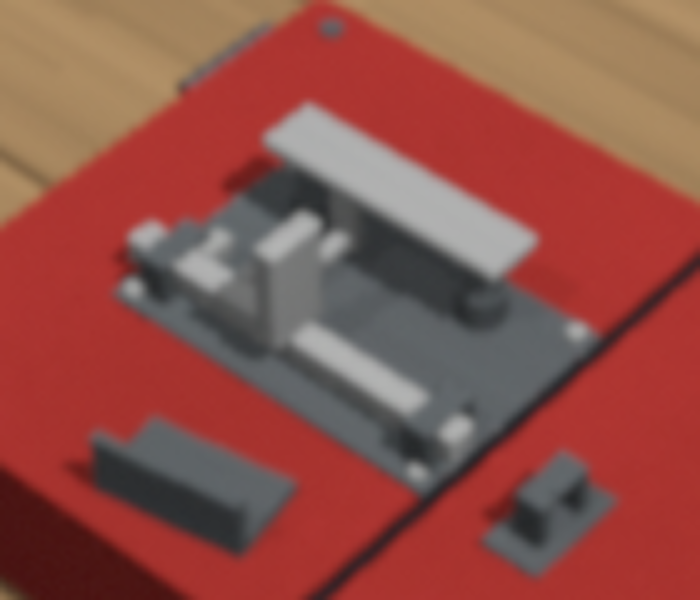

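View pics/c2.png

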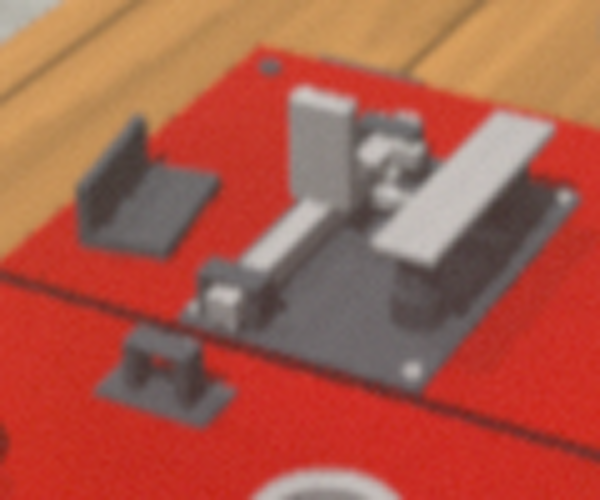

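Both views agree. The bar centre is about (0.5866, -0.109) and the bar is 111 x 27 mm with its top at 0.121. The tab is at x≈0.6465 with its back face at y≈-0.112. Chest yaw is about 0.4°. 

With a vertical tool at yaw 90° and a 46 mm gap, one finger sits over the bar and the other behind the tab. Both tips will be at about z 0.113, which clears the 103 mm straps.

Run:
```python
from h import *
O=[180,0,90.38]
bot.move_ptp([0.6170,-0.134,0.21],O)
bot.gripper_to(0.046)
bot.movel([0.6170,-0.134,0.145],max_speed=.1)
bot.pause(.3)
s=bot.state(); print(s['time'],s['position'],s['eef_rot'],s['contact_force'],s['finger_gap'])
d=grab('side','side1'); e=grab('scene','scene1')
a=cv2.resize(d['pixels'][140:290,225:375],(600,600),interpolation=2)[:,:,::-1]
cv2.imwrite('pics/c3.png',a)
```

```text
3.7083 [ 0.61734627 -0.13411392  0.14575785] [1.79930019e+02 2.61017499e-02 9.03797993e+01] [0.22311999 0.8368945  0.99616634] 0.04597892678703513
```

View pics/c3.png

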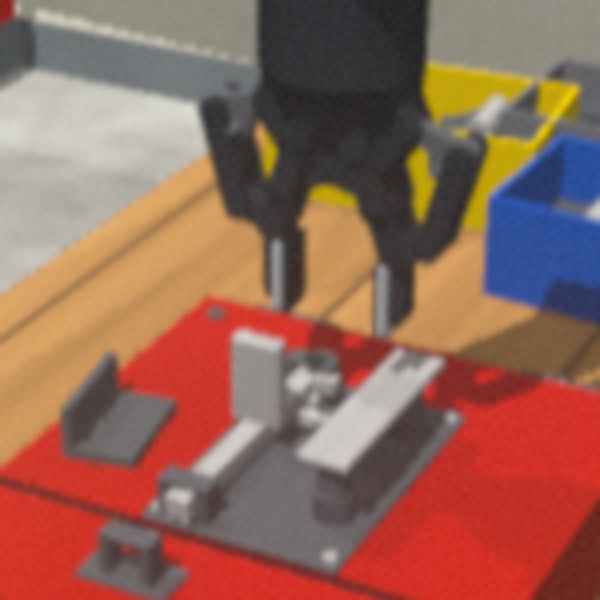

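The fingers are where I planned: the left tip (285,310) is behind the tab and the right tip (395,330) is above the far part of the bar. I'll descend until contact.

Run:
```python
from h import *
def sh(t):
    bot.pause(.15); s=bot.state(); print(t,round(s['time'],2),s['position'].round(4),s['contact_force'].round(2)); return s
sh('0')
print(bot.movel([0.6170,-0.134,0.098],max_speed=.02,threshold=2.5)); s=sh('touch')
g=s['position'][2]
```

```text
0 3.96 [ 0.617  -0.134   0.1451] [ 0.11 -0.15  0.96]
True
touch 5.45 [ 0.6169 -0.134   0.1188] [0.57 0.55 3.64]
```

Run:
```python
from h import *
def sh(t):
    bot.pause(.15); s=bot.state(); print(t,round(s['time'],2),s['position'].round(4),s['contact_force'].round(2)); return s
for z in (.116,.113,.1105):
    bot.movel([0.6170,-0.134,z],max_speed=.02); sh(z)
d=grab('side','side2')
cv2.imwrite('pics/c4.png',cv2.resize(d['pixels'][140:290,225:375],(600,600),interpolation=2)[:,:,::-1])
```

```text
0.116 5.85 [ 0.617  -0.134   0.1161] [-0.46  0.33  4.21]
0.113 6.3 [ 0.617  -0.134   0.1133] [-1.26  0.08  5.35]
0.1105 6.72 [ 0.617 -0.134  0.111] [-1.53  1.06  5.83]
```

View pics/c4.png

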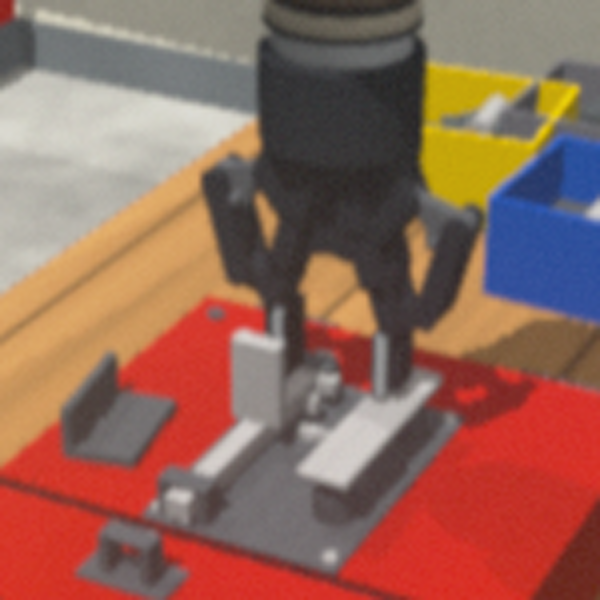

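Run:
```python
from h import *
def barz(d):
    w=pts(d); k=(abs(w[...,0]-.587)<.009)&(w[...,1]>-.105)&(w[...,1]<-.06)&(w[...,2]>.1)&(w[...,2]<.13); return np.median(w[k][:,2]).round(4),k.sum()
print([barz(np.load(f'pics/side{i}.npz')) for i in(0,1,2)])
def sh(t):
    bot.pause(.15); s=bot.state(); print(t,round(s['time'],2),s['position'].round(4),s['contact_force'].round(2)); return s
bot.movel([0.6170,-0.134,.1095],max_speed=.02); sh('z')
print(barz(bot.get_image('side')))
for y in(-.128,-.124,-.120,-.116):
    r=bot.movel([0.6170,y,.1095],max_speed=.03,threshold=12); s=sh((y,r))
    if r: break
d=grab('side','side3'); print(barz(d))
w=pts(d); k=(abs(w[...,0]-.6465)<.015)&(abs(w[...,1]+.09)<.04)&(w[...,2]>.128)&(w[...,2]<.139); k&=np.linalg.norm(d['pixels'].astype(int)-130,axis=2)<150
print('tab front y',np.percentile(w[k][:,1],[10,50,90]))
```

```text
[(np.float64(0.1204), np.int64(164)), (np.float64(0.1203), np.int64(163)), (np.float64(0.1121), np.int64(127))]
z 7.17 [ 0.617  -0.1341  0.1101] [-1.07  0.32  6.45]
(np.float64(0.111), np.int64(129))
(-0.128, False) 7.72 [ 0.6177 -0.1296  0.1107] [-0.45 -2.37  5.82]
(-0.124, False) 8.16 [ 0.618  -0.1258  0.1108] [ 0.75 -3.17  6.88]
(-0.12, False) 8.59 [ 0.618  -0.1225  0.1109] [-0.57 -5.62  6.  ]
(-0.116, False) 9.03 [ 0.618  -0.1187  0.1109] [ 0.25 -4.82  6.63]
(np.float64(0.1117), np.int64(124))
tab front y [-0.11979026 -0.09721013 -0.0952964 ]
```

The catch is held about 8.7 mm down and the tab has started to move. I'll keep pushing until it stops.

Run:
```python
from h import *
def sh(t):
    bot.pause(.1); s=bot.state(); print(t,round(s['time'],2),s['position'].round(4),s['contact_force'].round(2)); return s
for y in np.arange(-.110,-.060,.004):
    r=bot.movel([0.6168,y,.1090],max_speed=.03); s=sh(round(y,3))
    if s['contact_force'][1]<-14 or s['position'][1]<y-.006: break
d=grab('side','side4'); e=grab('scene','scene4')
cv2.imwrite('pics/c5.png',cv2.resize(d['pixels'][140:310,225:375],(600,600),interpolation=2)[:,:,::-1])
w=pts(d); k=(abs(w[...,0]-.6465)<.012)&(abs(w[...,1]+.07)<.05)&(w[...,2]>.128)&(w[...,2]<.139)
print('tab',np.percentile(w[k][:,1],[10,50,90,98]))
```

```text
-0.11 9.53 [ 0.618  -0.1128  0.1108] [-0.1  -6.61  7.52]
-0.106 9.91 [ 0.618  -0.1089  0.1108] [-0.7  -5.86  8.04]
-0.102 10.29 [ 0.618  -0.1049  0.1108] [-1.24 -6.66  6.38]
-0.098 10.68 [ 0.618  -0.1009  0.1108] [-0.78 -6.77  8.  ]
-0.094 11.06 [ 0.618  -0.0968  0.1107] [-1.66 -5.55  7.43]
-0.09 11.44 [ 0.618  -0.0929  0.1107] [-1.04 -6.22  7.88]
-0.086 11.82 [ 0.6179 -0.0888  0.1107] [-0.9  -5.33  7.21]
-0.082 12.21 [ 0.6179 -0.0848  0.1107] [-0.4  -6.02  7.2 ]
-0.078 12.59 [ 0.6179 -0.0813  0.1107] [-2.44 -7.71  6.86]
-0.074 12.97 [ 0.618  -0.0812  0.1109] [ -2.28 -17.85   7.72]
tab [-0.08450482 -0.05970586 -0.05816516 -0.05706468]
```

View pics/c5.png

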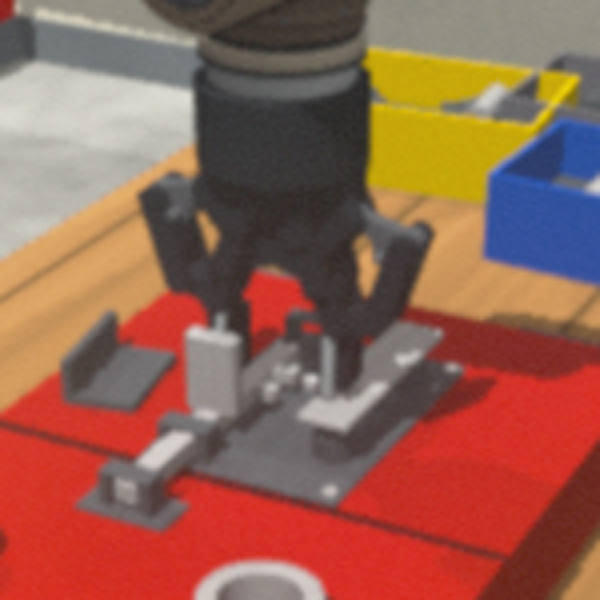

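The bolt is through the keeper at (125,490) and hit a hard stop: y force went from -6 to -18 N and the tool stopped at y -0.081. I'll ease off the push and lift straight up.

Run:
```python
from h import *
def sh(t):
    bot.pause(.1); s=bot.state(); print(t,round(s['time'],2),s['position'].round(4),s['contact_force'].round(2)); return s
bot.movel([0.6170,-.0795,.109],max_speed=.03); sh('ease')
bot.movel([0.6170,-.0835,.128],max_speed=.05); sh('up')
bot.movel([0.6170,-.0835,.26],max_speed=.1); bot.pause(.3); sh('clear')
d=grab('side','side5'); e=grab('scene','scene5')
for t,d in(('side0',np.load('pics/side0.npz')),('side5',d),('scene0',np.load('pics/scene0.npz')),('scene5',e)):
    w=pts(d)
    k=(abs(w[...,0]-.6465)<.012)&(abs(w[...,1]+.08)<.05)&(w[...,2]>.128)&(w[...,2]<.139)
    b=(abs(w[...,0]-.587)<.009)&(abs(w[...,1]+.109)<.05)&(w[...,2]>.1)&(w[...,2]<.13)
    print(t,'tab y',np.percentile(w[k][:,1],[10,50,90]).round(4),'bar z',np.median(w[b][:,2]).round(4))
a=cv2.resize(bot.get_image('side')['pixels'][190:340,150:350],(800,600),interpolation=2)[:,:,::-1]; cv2.imwrite('pics/c6.png',a)
```

```text
ease 13.51 [ 0.6179 -0.0813  0.1103] [ 0.19 -3.89  6.09]
up 14.15 [ 0.6162 -0.0831  0.1269] [-0.49  0.61  0.38]
clear 16.02 [ 0.617  -0.0835  0.2599] [-0.04 -0.12  0.67]
side0 tab y [-0.1075 -0.103  -0.1018] bar z 0.1204
side5 tab y [-0.0615 -0.0593 -0.0582] bar z 0.1204
scene0 tab y [-0.1077 -0.1033 -0.1019] bar z 0.1209
scene5 tab y [-0.0659 -0.0596 -0.0583] bar z 0.121
```

View pics/c6.png

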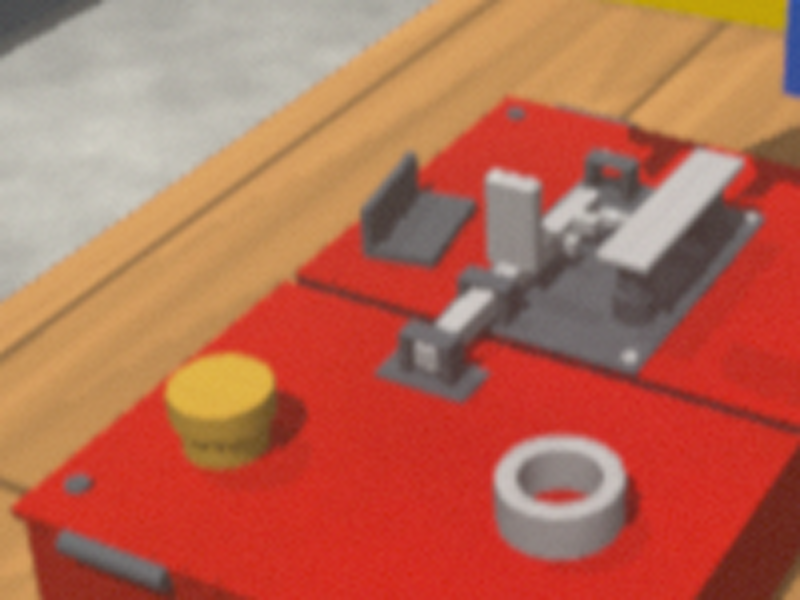

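The bolt sits in the keeper at (430,350). The tab moved 43.6 mm and the bar is back at its starting height (0.1204). The loose parts haven't moved and the arm is clear.

```bash
python3 -c "
from station import bot
bot.job_done()"
```

```text
the job is handed in; nothing more can be done
```

The chest is bolted shut and the job is handed in at about 16 s of the 45 s allowed; no verdict was reported back.

- **What I did:** With the tool pointing down and the fingers 46 mm apart, one fingertip pressed the catch bar about 8.7 mm down. I kept it held while the other fingertip pushed the tab until the bolt hit its end stop, where the push force rose from 6 to 18 N. I then eased off and lifted straight up.
- **Bolt:** The tab moved about 43.7 mm in both camera views. From a start of 0–5 mm, with the hard stop felt, that puts the bolt fully home.
- **Catch:** The bar is back at its starting height in both views (0.1204 m before and after in the side view, 0.1209 and 0.121 m in the scene view).
- **Loose parts:** The collar, fitting and bracket look undisturbed. I judged that by eye and did not measure it. The bin was never approached.
- **Arm:** The arm is clear of everything, with contact force near zero.

None of these checks failed or disagreed.

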